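# Open the push-and-turn bottle under the dice cup

### The arm

A 6-joint arm with a two-finger parallel gripper is mounted at the origin on the work surface. World frame = base frame: x ahead of the robot, y to its left, z up, the work surface at z = 0. Lengths are in m, angles in rad, forces in N, time in s.
With the tool pointing down it reaches from about 0.2 to 0.875 m from the base axis. Payload 3.4 kg.
Tool frame: the origin (TCP) lies between the finger pads; the fingertips stand 25 mm ahead of it and the grasp point (between the pads) lies 6 mm ahead of it (r.nose_length is the z of the fingertips in the tool frame, in m); z points along the fingers, y is the line along which they close (so a half turn about z gives the same grasp; the last joint's range is limited). The gripper opens to 94 mm and grips with 3 to 60 N. Pads are 16 mm wide; open, the fingers measure 119 mm over their backs; the gripper's body (75 mm by 177 mm) begins 78 mm behind the grasp point.
Start: joints at [1.111, 0.276, 1.505, -0, 1.361, -0.121], TCP at [0.191, 0.542, 0.23] pointing down, gripper open.
Joint ranges: [-2.89, 2.89], [-0.75, 2.08], [0.22, 2.7], [-1.18, 4.32], [0.11, 2.71], [-2.7, 2.7]. Speed limits (rad/s): [2.57, 2.57, 3.14, 3.14, 3.14, 3.14].

### API

Orientations are given as a unit quaternion [w, x, y, z].
In Python, from plant import r, gripper_to, inverse_kinematics, vision, models, telemetry gives the robot as it stands. Calls block until the motion is done:
- r.move_to(position, orientation): joint-space move of the TCP to a pose.
- r.move_l(position, rot=None, vel=0.15, guard=None): straight line of the TCP; rot=None keeps the orientation; vel is the mean speed in m/s. With guard (N) it stops when the force on the tool has changed by that much, and returns True; else False.
- r.movej(angles): joint-space move.
- gripper_to(opening, f_grip=None): finger opening in m; f_grip is the grip in N (None keeps the last); returns when the fingers have stopped.
- r.hold(seconds).
- inverse_kinematics(position, orientation): joint angles nearest the present ones, or None.
- vision.snapshot(name): name is "side" or "top"; returns the picture (480x640x3 uint8, red, green, blue); there is no depth.
- vision.get_calibration(name): a dict with "fx", "fy", "cx", "cy" (pixels), "D" ([k1, k2, p1, p2, k3] as OpenCV has them; the pictures are not rectified), "position" and "orientation" of the camera in the world. Camera axes: x right, y down, z forward; pixel columns grow to the right and rows downward; lengths in m; the calibration is good to about 2 mm. A picture is of the moment at which its call begins. get_calibration takes no time and is no camera call.
A pose or a line that the arm cannot do raises r.PlanningError and nothing moves.
- r.sign_off(): hands the job in; it is judged then, once.
Trained networks look in the newest picture that a camera, given by its name, has taken for a name from the list of things; names that differ only in an ending like _2 or _b are one class to them, and where a whole thing is asked for, a point or a joint stands for the part that bears it (a point fixed in the world has none). Each returns a list of dicts, best first, with "score" (0 to 1); they miss things now and then, are a little off and sometimes report something else, mostly with a low value. They report only what shows in the picture. A call takes as long as a camera call.
- models.boxes_of(thing, camera): "at" ([x, y, z] in m, in world coordinates, good to about 4 mm: the middle of the surface that is visible of it).
- models.regions_of(thing, camera): "pixels" (480x640 bool, what is visible of it).
- models.mark_of(thing, camera): "at" ([x, y, z] in m, in world coordinates, good to about 4 mm: a listed point, or the origin of a listed thing).
Readings, each from a call of its own:
- telemetry.current_t(): time.
- telemetry.current_joints(): joint angles.
- telemetry.current_dq(): joint speeds.
- telemetry.current_joint_efforts(): joint torques, N m.
- telemetry.current_ee_pos(): TCP position.
- telemetry.current_tool_rot(): TCP orientation.
- telemetry.current_wrist_force(): force on the tool from outside, world axes, zero at the start.
- telemetry.current_torque(): the same for the moment, N m.
- telemetry.current_opening(): finger opening in m.
- telemetry.current_finger_force(): force on a finger pad.
Only numpy, scipy, OpenCV 4.12 (cv2) and the standard library are available. Lean on these libraries where they do the work, as an engineer would, in place of code of your own. Each camera call takes 0.05 s, during which the arm holds its last target. There are 200 camera calls.

### The job

The dice cup has been left upside down over the bottle in its wooden stand: lift it off and stand it, still mouth down, wholly on the cork coaster. Then press the bottle's safety cap down, and while it is down turn it anticlockwise (seen from above) until it is free, and lift it straight up. Finish while holding the cap: level and still, straight above the bottle and about 8 cm higher than where it sat, without disturbing the other things on the sideboard.

Things in the scene. Friction and masses are not known exactly. Their poses are not given: they have to be found in the camera images.
- cup: yellow plastic dice cup hung upside down over the bottle, its closed end resting on the cap. Round, 80 mm tall, outside 62 mm across at the closed end (top) widening evenly to 70 mm at the mouth (bottom), wall 3 mm, closed end 4 mm, 60 g. Origin: centre of the mouth, z up to the closed end. It must rise 80 mm to clear the cap
- coaster: flat round cork coaster, 120 mm across, 5 mm thick, fixed to the surface; origin under its centre. The cup (70 mm mouth) must stand wholly on it
- bottle: wood-oil bottle fixed in a round oak stand (90 mm across, 30 mm tall) that does not move or turn. Bottle 54 mm across up to 82 mm above the surface, then a 22 mm neck. Origin: centre of the stand's underside on the surface, z up along the axis of bottle and cap
- neck (a point): centre of the top of the bottle's neck, 116 mm above the surface. A spring plug in the neck pushes the cap up (about 3 N at rest, 8 N when the cap is fully down)
- cap: white round push-and-turn cap, 35 g, 32 mm tall: ribbed round barrel 44 mm across, 27 mm tall (the grip), above a skirt 54 mm across, 5 mm tall, whose top is a 5 mm wide ledge all round on which fingertips can push. Origin: centre of its underside, z up; locked on the bottle it lies 102 mm above the bottle's origin, x axis along the bottle's
- cap_grip (a point): point on the cap's axis at the middle of its barrel, 18.5 mm above its underside. The cap goes 6.5 mm down to a hard stop; from 4 mm down it can turn anticlockwise seen from above (clockwise is blocked). Turned between 45 and 130 degrees it is free: the spring lifts it a little and it pulls straight up. Not turned, it cannot be pulled off
- stand: black silicone phone stand, 75 x 70 x 103 mm tall, bystander; origin under its centre
- dish: open stainless steel keyring dish, 110 mm across, 25 mm tall, bystander; origin under its centre
- stopper: glass decanter stopper standing on its head, 52 mm wide, 55 mm tall, bystander; origin under its centre
- die_a: white die, 18 mm cube, bystander; origin under its centre
- die_b: white die, 18 mm cube, bystander; origin under its centre
- mug: white mug, 80 mm across, 85 mm tall, handle on its +y side, bystander; origin under its centre

How it is judged:
On the way, in this order (a step that is already met when the one before it is completed fails the run):
1. the cup stands mouth down on the coaster, let go (horizontal distance between cup and coaster below 0.022 m and height (world z) of cup below 0.01 m and angle between cup's own z axis and vertical below 0.1 rad and linear speed of cup below 0.02 m/s and contact force between the fingers and cup below 0.1 N), for 0.2 s.
2. the cap is pressed down on the bottle (at least 3.5 mm) (z of cap in the frame of bottle below 0.0985 m and horizontal distance between cap and bottle below 0.005 m), for 0.1 s.
3. the cap, still on the neck, is turned at least 40 degrees (angle between the x axis of cap and the x axis of bottle, either way round above 0.7 rad and z of cap in the frame of bottle below 0.108 m and horizontal distance between cap and bottle below 0.006 m), for 0.1 s.
At the end, for the whole second after the job is handed in: The gripper still holds the cap, level within 0.25 rad, still, 40 to 140 mm higher than where it sat and within 40 mm sideways of the bottle's axis, touching the bottle nowhere; the cup stands mouth down and untouched on the coaster, its centre within 22 mm of the coaster's (all of step 1 and z of cap in the frame of bottle between 0.142 and 0.242 m and horizontal distance between cap and bottle below 0.04 m and angle between cap's own z axis and vertical below 0.25 rad and linear speed of cap below 0.03 m/s and contact force between the fingers and cap above 1 N and contact force between cap and bottle below 0.05 N); the arm keeps its last pose, push and grip.
It fails at once if a bystander is moved more than 40 mm (distance of any of stand, dish, stopper, die_a, die_b, mug from where it was at the start of the episode above 0.04 m).
It fails at once if the cup is tipped over (angle between cup's own z axis and vertical above 0.8 rad).
It also fails if it takes over 54 s, if anything falls off the work surface, if the arm or the gripper's body presses on something with over 40 N, if the wrist force passes 120 N, or if a joint passes its speed limit or range.

## Working session

There is one attempt and no reset: what is moved stays moved. The work goes in short steps, each a Python script; the robot and the scene stay as the last script left them, time stands still between calls to the robot, and variables do not carry over. Pictures are saved under pics/ and viewed, at most 10 in all, crops included, and the job is handed in when it is done.

```bash
mkdir -p pics; ls; python3 - <<'E'
from plant import r, vision, models, telemetry
import cv2, numpy as np
for c in ("side","top"):
    im=vision.snapshot(c); cv2.imwrite(f"pics/a_{c}.png",im[:,:,::-1])
    k=vision.get_calibration(c); print(c,np.round(k["position"],3),np.round(k["orientation"],3),k["fx"])
    for t in ("cup","coaster","bottle","cap","stand","dish","stopper","die_a","mug"):
        print(t,[(round(d["score"],2),np.round(d["at"],3).tolist()) for d in models.mark_of(t,c)[:3]])
print(telemetry.current_t())
E
```

```text
pics
side [ 0.294 -0.667  0.908] [-0.347  0.918 -0.178  0.067] 580.451070306495
cup [(0.65, [0.554, -0.048, 0.06]), (0.55, [0.494, 0.246, -0.003])]
coaster [(0.61, [0.565, -0.299, -0.001]), (0.52, [0.494, 0.246, -0.001]), (0.16, [0.381, -0.084, -0.002])]
bottle []
cap []
stand [(0.57, [0.496, 0.243, -0.002])]
dish [(0.63, [0.73, 0.139, -0.01])]
stopper [(0.96, [0.411, 0.08, 0.0]), (0.27, [0.498, 0.247, -0.002])]
die_a [(0.69, [0.689, -0.091, -0.002]), (0.44, [0.382, -0.084, 0.0]), (0.4, [0.416, 0.082, -0.001])]
mug [(0.69, [0.721, -0.265, 0.001]), (0.2, [0.555, -0.048, 0.056])]
top [ 0.388 -0.011  1.041] [ 0.063 -0.696  0.713 -0.05 ] 497.76641138697624
cup [(0.95, [0.55, -0.049, 0.058])]
coaster [(0.56, [0.572, -0.292, -0.002]), (0.29, [0.69, -0.089, -0.004])]
bottle [(0.83, [0.557, -0.048, -0.0])]
cap []
stand [(0.67, [0.494, 0.243, 0.002]), (0.54, [0.731, 0.138, 0.0])]
dish [(0.57, [0.728, 0.138, 0.0])]
stopper [(0.9, [0.414, 0.081, -0.0]), (0.29, [0.556, -0.047, 0.003])]
die_a [(0.58, [0.384, -0.081, 0.002]), (0.58, [0.692, -0.085, -0.002])]
mug [(0.74, [0.715, -0.259, 0.002])]
1.0
```

View pics/a_top.png

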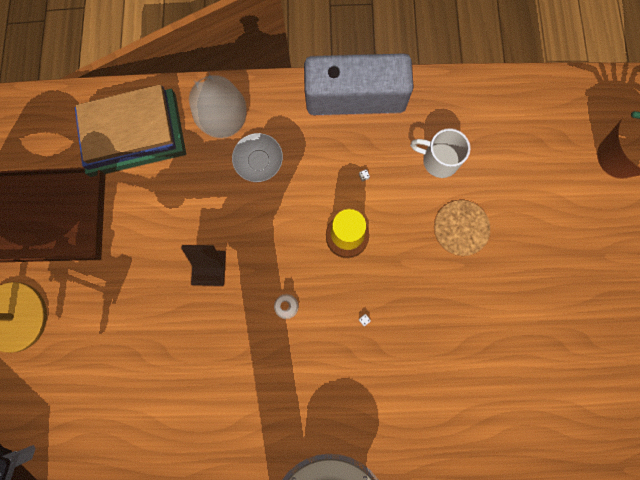

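View pics/a_side.png

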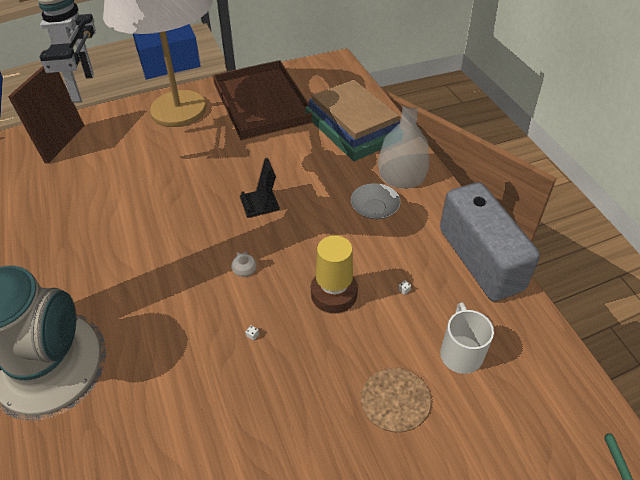

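The top view shows the cup at about (349,230), the coaster at (462,227), the mug at (445,153) and the dice at (364,175) and (364,320). The side view agrees with this. I'll average the marks, check them against the masks, and then lift the cup.

```bash
cat > h.py <<'E'
from plant import r, gripper_to, inverse_kinematics, vision, models, telemetry as T
import numpy as np, cv2
from scipy.spatial.transform import Rotation as R
def q(yaw):  # tool down, yaw about world z
    x,y,z,w=(R.from_euler('z',yaw)*R.from_euler('x',np.pi)).as_quat(); return [w,x,y,z]
def pix2world(cam,uv,z):
    k=vision.get_calibration(cam); K=np.array([[k["fx"],0,k["cx"]],[0,k["fy"],k["cy"]],[0,0,1]])
    p=cv2.undistortPoints(np.array([[uv]],float),K,np.array(k["D"]))[0,0]
    w,a,b,c=k["orientation"]; d=R.from_quat([a,b,c,w]).apply([*p,1]); o=np.array(k["position"])
    return o+d*(z-o[2])/d[2]
def mask_c(thing,cam,z):
    m=models.regions_of(thing,cam)
    if not m: return None
    v,u=np.nonzero(m[0]["pixels"]); return m[0]["score"],len(u),pix2world(cam,(u.mean(),v.mean()),z).round(4)
def st(): print("t",round(T.current_t(),2),"tcp",np.round(T.current_ee_pos(),4),"F",np.round(T.current_wrist_force(),1),"open",round(T.current_opening(),4),"ff",np.round(T.current_finger_force(),1))
E
python3 - <<'E'
from h import *
for c in ("top","side"):
    print(c,mask_c("coaster",c,.005))
# top disc of cup in top view: bright yellow
im=vision.snapshot("top"); h=cv2.cvtColor(im,cv2.COLOR_RGB2HSV)
m=((h[...,0]>25)&(h[...,0]<35)&(h[...,1]>200)&(h[...,2]>225)).astype(np.uint8)
m[:, :300]=0;m[:,400:]=0
v,u=np.nonzero(m);print(len(u),u.min(),u.max(),v.min(),v.max(),pix2world("top",(u.mean(),v.mean()),.138))
w,a,b,c=T.current_tool_rot();print((R.from_quat([a,b,c,w])*R.from_euler('x',-np.pi)).as_euler('zyx'))
for y in np.arange(-3,3.2,.5):
    j=inverse_kinematics([.555,-.048,.15],q(y)); print(round(y,1),None if j is None else np.round(j,2))
st()
E
```

```text
top (0.6, 2480, array([ 0.5649, -0.2945,  0.005 ]))
side (0.87, 3522, array([ 0.567 , -0.2985,  0.005 ]))
825 333 365 210 241 [ 0.5526353  -0.05009037  0.138     ]
[ 2.80283725e+00 -4.47011222e-05  3.72800078e-05]
-3.0 [-0.21  0.31  1.67  0.    1.16 -1.92]
-2.5 [-0.21  0.31  1.67  0.    1.16 -2.42]
-2.0 None
-1.5 None
-1.0 [-0.21  0.31  1.67 -0.    1.16  2.36]
-0.5 [-0.21  0.31  1.67 -0.    1.16  1.86]
0.0 [-0.21  0.31  1.67 -0.    1.16  1.36]
0.5 [-0.21  0.31  1.67 -0.    1.16  0.86]
1.0 [-0.21  0.31  1.67 -0.    1.16  0.36]
1.5 [-0.21  0.31  1.67 -0.    1.16 -0.14]
2.0 [-0.21  0.31  1.67  0.    1.16 -0.64]
2.5 [-0.21  0.31  1.67  0.    1.16 -1.14]
3.0 [-0.21  0.31  1.67  0.    1.16 -1.64]
t 1.15 tcp [0.1911 0.5423 0.2305] F [0.  0.1 0.3] open 0.0938 ff 0.0
```

```bash
python3 - <<'E'
from h import *
C=np.array([.554,-.049]); K=np.array([.5665,-.2965])
Q=q(1.5)
r.move_to([*C,.26],Q)
print("g",r.move_l([*C,.112],vel=.15,guard=6)); st()
gripper_to(.055,12); st()
r.move_l([*C,.125],vel=.05); st()
r.move_l([*C,.215],vel=.15); st()
im=vision.snapshot("side"); cv2.imwrite("pics/b.png",im[150:400,200:550,::-1])
E
```

```text
g False
t 4.75 tcp [ 0.5547 -0.0491  0.1128] F [ 0.3  0.4 -1.1] open 0.0937 ff 0.0
t 5.3 tcp [ 0.5543 -0.049   0.1123] F [ 0.9 -0.4  0.3] open 0.0665 ff 12.0
t 5.71 tcp [ 0.5539 -0.049   0.1254] F [ 0.4 -1.1 -1.3] open 0.0666 ff 12.0
t 6.46 tcp [ 0.5533 -0.0489  0.2141] F [ 0.3  0.2 -0.8] open 0.0664 ff 12.0
```

View pics/b.png

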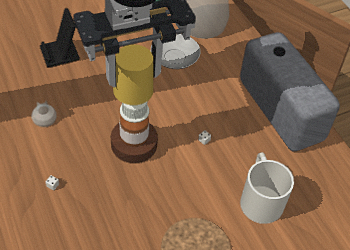

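The cup hangs upright between the fingers at crop (133,75), and the white cap is bare below it at (133,110). Next I place the cup on the coaster.

```bash
python3 - <<'E'
from h import *
K=np.array([.5665,-.2965])
r.move_l([*K,.215],vel=.2)
r.move_l([*K,.072],vel=.15); r.hold(.2); st()
print("g",r.move_l([*K,.053],vel=.03,guard=3)); st()
gripper_to(.094); st()
r.move_l([*K,.25],vel=.15)
r.move_to([.48,-.049,.30],q(1.5))
for c in ("top","side"):
    im=vision.snapshot(c)
    cv2.imwrite(f"pics/c_{c}.png",im[:,:,::-1])
    for t in ("cup","cap","bottle","neck","cap_grip"):
        print(c,t,[(round(d["score"],2),np.round(d["at"],3).tolist()) for d in models.mark_of(t,c)[:2]])
st()
E
```

```text
t 9.2 tcp [ 0.567  -0.2968  0.073 ] F [ 0.4  0.2 -0.4] open 0.0662 ff 12.0
g True
t 9.68 tcp [ 0.5663 -0.2964  0.0586] F [ 0.9 -1.1  1.2] open 0.0662 ff 12.0
t 10.29 tcp [ 0.5659 -0.2962  0.0587] F [-0.9  0.2  0.9] open 0.0941 ff 0.0
top cup [(0.61, [0.564, -0.298, 0.002])]
top cap []
top bottle []
top neck []
top cap_grip []
side cup [(0.65, [0.565, -0.297, 0.004])]
side cap [(0.76, [0.558, -0.051, 0.105])]
side bottle [(0.57, [0.555, -0.05, 0.002])]
side neck [(0.84, [0.556, -0.051, 0.115])]
side cap_grip [(0.91, [0.556, -0.049, 0.121])]
t 13.36 tcp [ 0.48   -0.0491  0.3   ] F [-0.3 -1.   0.1] open 0.0943 ff 0.0
```

View pics/c_side.png

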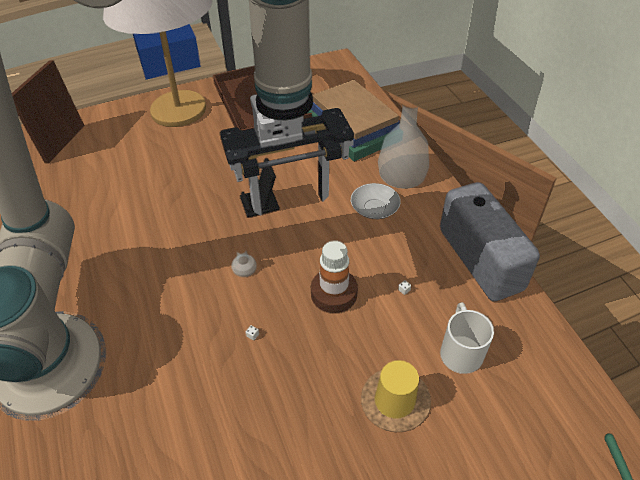

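The cup stands upright near the middle of the coaster, at (398,390). The cap is clear at (335,250). Next I grip the barrel with the fingertips just above the ledge and press down.

```bash
python3 - <<'E'
from h import *
B=np.array([.5555,-.050]); Q=q(.6)
r.move_to([*B,.22],Q)
print("g",r.move_l([*B,.135],vel=.12,guard=6)); st()
gripper_to(.038,10); st()
p=T.current_ee_pos()
gripper_to(.038,35); st()
print("g",r.move_l([*B,.1245],vel=.02,guard=18)); st(); r.hold(.2); st()
vision.snapshot("side"); print([(d["score"],np.round(d["at"],4)) for d in models.mark_of("cap","side")[:1]])
E
```

```text
g False
t 15.11 tcp [ 0.5561 -0.0501  0.1358] F [ 0. -0. -0.] open 0.0941 ff 0.0
t 15.93 tcp [ 0.5554 -0.0499  0.135 ] F [-0.4 -0.3  1.1] open 0.0439 ff 10.0
t 16.15 tcp [ 0.5554 -0.0499  0.135 ] F [0.  1.1 0.5] open 0.0437 ff 35.0
g True
t 16.58 tcp [ 0.5555 -0.0499  0.1287] F [-1.2  0.5  7.7] open 0.0433 ff 35.0
t 16.78 tcp [ 0.5555 -0.0499  0.1289] F [-2.1  0.5  6.6] open 0.0432 ff 35.0
[(0.85, array([ 0.5563, -0.0509,  0.098 ]))]
```

```bash
python3 - <<'E'
from h import *
p=T.current_ee_pos()
print("g",r.move_l([.5555,-.05,.1275],vel=.01,guard=10)); r.hold(.15); st()
for i in range(6):
    j=np.array(T.current_joints()); j[5]-=.25; r.movej(j); st(); print(np.round(T.current_torque(),2))
vision.snapshot("side"); print([(d["score"],np.round(d["at"],4)) for d in models.mark_of("cap","side")[:1]])
im=vision.snapshot("side"); cv2.imwrite("pics/d.png",cv2.resize(im[180:320,260:420,::-1],None,fx=4,fy=4))
E
```

```text
g False
t 17.28 tcp [ 0.5555 -0.0499  0.1284] F [-3.5  1.4  7.9] open 0.0433 ff 35.0
t 17.63 tcp [ 0.5564 -0.0502  0.1294] F [-0.2  0.1  6.8] open 0.0436 ff 35.0
[0.02 0.28 0.07]
t 17.98 tcp [ 0.5569 -0.0502  0.1303] F [-1.5  1.6  6. ] open 0.0436 ff 35.0
[0.16 0.37 0.03]
t 18.33 tcp [ 0.557  -0.0501  0.1309] F [-1.2  1.7  6. ] open 0.0433 ff 35.0
[ 0.14  0.42 -0.02]
t 18.68 tcp [ 0.557  -0.0501  0.1314] F [-1.5  0.5  6.1] open 0.0431 ff 35.0
[ 0.11  0.42 -0.01]
t 19.03 tcp [ 0.5571 -0.0501  0.1318] F [-2.6  0.7  5.5] open 0.0433 ff 35.0
[0.11 0.36 0.05]
t 19.38 tcp [ 0.5571 -0.0502  0.132 ] F [-1.4  0.3  5.8] open 0.0432 ff 35.0
[0.06 0.32 0.05]
[(0.75, array([ 0.5594, -0.0522,  0.1013]))]
```

View pics/d.png

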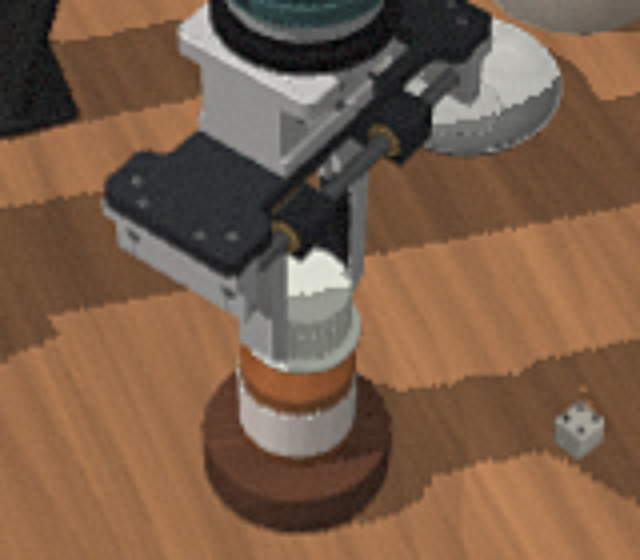

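The fingers hold the cap at crop (320,300). The twisting moment stayed near zero, so the cap turned with them. Next I lift slowly with a guard.

```bash
python3 - <<'E'
from h import *
p=np.array(T.current_ee_pos()); 
print("g",r.move_l([.5558,-.05,.142],vel=.03,guard=15)); r.hold(.2); st()
vision.snapshot("side"); print([(d["score"],np.round(d["at"],4)) for d in models.mark_of("cap","side")[:1]])
E
```

```text
g False
t 20.23 tcp [ 0.5556 -0.05    0.1417] F [-0.1  0.3 -0.4] open 0.0434 ff 35.0
[(0.71, array([ 0.5576, -0.0522,  0.111 ]))]
```

```bash
python3 - <<'E'
from h import *
r.move_l([.5556,-.05,.215],vel=.08); r.hold(.5); st()
im=vision.snapshot("side"); print([(t,d["score"],np.round(d["at"],4)) for t in("cap","cup") for d in models.mark_of(t,"side")[:1]])
cv2.imwrite("pics/e.png",im[150:450,200:550,::-1])
E
```

```text
t 21.89 tcp [ 0.5556 -0.05    0.2149] F [-1.2 -0.1 -1.6] open 0.0432 ff 35.0
[('cap', 0.93, array([ 0.5536, -0.0543,  0.1833])), ('cup', 0.81, array([ 0.5672, -0.2945,  0.0055]))]
```

View pics/e.png

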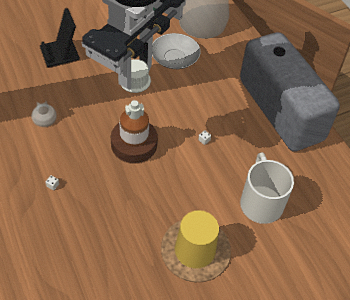

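The cap is held level at crop (133,73), straight above the open neck at (134,105). The cup stands on the coaster at (197,240), and nothing else has moved.

```bash
python3 -c "
from plant import r
print(r.sign_off())"
```

```text
the job is handed in; nothing more can be done
None
```

I handed the job in with the cup standing mouth down on the coaster and the cap unscrewed and held level about 8 cm above where it sat; the hand-in returned no verdict.

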